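# Swing the filler spout over the tub and open the valve

## Task

At the bench filling station, push the swivelling spout arm round until its spout stands over the middle of the mouth of the squat, wide open tub; only then push the lever of the ball valve on the supply pipe round to its stop, so that the valve is fully open with the lever lying along the pipe. Only push with a finger: nothing is to be picked up, and the tub, the mug, the bottle and the things lying about on the bench stay where they are.

Things in the scene. Friction and masses are not known exactly. Their poses are not given: they have to be found in the camera images.
- spout_arm (a joint): angle of the spout arm, rad: a level steel tube 14 mm thick, axis 215 mm above the bench, turning on the vertical riser. The value grows CLOCKWISE seen from above, from 0 (arm along the station's own -y) to 2.9 (stops). Friction of about 0.2 N m (under 2 N at 120 mm out) keeps it where it is left, no spring.
- spout_pivot (a point): point on the riser's vertical axis at the height of the spout arm's axis (215 mm); its axes turn with the arm, the arm running along its -y, 170 mm long to the spout, bent down at its end. Riser and collar (40 mm across) end 235 mm above the bench
- spout_end (a point): lower end of the spout, centre of its outlet, 185 mm above the bench, 170 mm out from the arm's pivot axis
- valve_lever (a joint): angle of the valve lever, rad: 0 = shut, lever square to the pipe and pointing to the station's own -x (the robot's side); grows COUNTER-CLOCKWISE seen from above to the stop at 1.57 = fully open, lever along the pipe and pointing to the riser. Friction about 0.15 N m (about 2 N at 85 mm), stays where it is left, no spring
- lever_pivot (a point): point on the valve stem's vertical axis at mid height of the lever, 130 mm above the bench; its axes turn with the lever, which runs along its -x
- lever_end (a point): free end of the valve lever, 115 mm from the stem's axis; the lever is a flat bar 12 mm wide and 18 mm high (from 121 to 139 mm above the bench); the pipe beneath it reaches 86 mm up, the valve body 95 mm
- station: the fixed filling station: dark steel base plate 110 x 460 x 12 mm, riser, level supply pipe along its y at 75 mm height, ball valve at y = +280 mm. Origin on the riser's axis at bench height; its -x is the side towards the robot, z up
- tub: THE TUB TO FILL: squat open white plastic cup, 100 mm across the mouth, 75 mm high, standing loose on one of three black rubber pads (104 mm across, 8 mm thick) that lie on the spout's circle on the robot's side of the riser; origin at the centre of its underside. Its top is 83 mm above the bench
- tub_rim (a point): centre of the tub's mouth, 83 mm above the bench
- mug: white plastic mug with a handle, slimmer and taller than the tub: 74 mm across, 135 mm high, on another pad (top 143 mm above the bench); origin at the centre of its underside. Leave it alone
- bottle: closed white plastic bottle 66 mm across, 160 mm high, on the third pad (top 168 mm above the bench, the tallest of the three); origin at the centre of its underside. Leave it alone
- spanner: steel spanner 150 mm long lying on the bench beyond the station's -y end; leave it alone
- bung: rubber bung 42 mm across, 32 mm high, standing behind the station; leave it alone
- tape_measure: tape measure 70 x 36 x 60 mm high, standing in front of the valve on the robot's side; leave it alone
- screwdriver: screwdriver 170 mm long lying behind the station; leave it alone
- cap_jar: closed clear jar 66 mm across, 75 mm high, standing behind the valve; leave it alone
There are look-alikes about, which are no part of the job. What is shaped like the tub but blue or orange is not meant.

How it is judged:
By the outcome, as a careful person would: the job done as asked, in the order asked, and still so for the second after the job is handed in, with the robot touching nothing.
It also fails if it takes over 64 s, if anything falls off the work surface, if the arm or the gripper's body presses on something with over 40 N, if the wrist force passes 120 N, or if a joint passes its speed limit or range.

## Robot

A 7-joint arm with a two-finger parallel gripper is mounted at the origin on the work surface. World frame = base frame: x ahead of the robot, y to its left, z up, the work surface at z = 0. Lengths are in m, angles in rad, forces in N, time in s.
With the tool pointing down it reaches from about 0.4 to 0.875 m from the base axis. Payload 6.5 kg.
Tool frame: the origin (TCP) lies midway between the tips of the shut fingers; the grasp point (between the pads) lies 19 mm behind it; z points along the fingers, x is the direction in which the jaws open and shut, and the axes are right-handed (so a half turn about z gives the same grasp; the last joint's range is limited). The gripper opens to 85 mm and grips with 20 to 120 N. Pads are 22 mm wide; open, the fingers measure 114 mm over their backs; the gripper's body (76 mm by 85 mm) begins 54 mm behind the grasp point. The pads swing forward as they close: fully open they stand 13 mm farther back than shut.
Start: joints at [1.247, 0.536, -0.004, 1.538, 0.003, 1.067, -0.071], TCP at [0.166, -0.629, 0.231] pointing down, gripper open.
Joint ranges: [-2.7, 2.7], [-0.37, 2.16], [-1.27, 1.26], [0.24, 2.4], [-1.31, 4.45], [0.19, 1.91], [-2.76, 2.76]. Speed limits (rad/s): [2.39, 2.39, 3.14, 3.14, 3.14, 3.14, 3.14].

## Interface

Orientations are given as [roll, pitch, yaw] about the fixed x, y, z axes, in that order (R = Rz(yaw) Ry(pitch) Rx(roll)).
In Python, from workcell import sensors, cams, ticket gives the robot as it stands.
- The arm moves only by the tool jog_arm, never from a script. Its argument "rows" is a list of rows, each a list of 3 entries, a list of its own where there are three numbers: the opening, from -1 (shut) to 1 (fully open), so that 0 is half open, then the shift along the tool's x, y, z in cm, then the turn, a rotation vector about the tool's x, y, z in rad. A call has 1 to 20 rows; each row shifts and turns the commanded pose from where the row before left it, along the tool's axes as they then stand; what a row does not reach is not made up. A row lasts 1/8 s, in which the tool goes at most 62.5 mm and 10.7 degrees, less where a joint would pass 70% of its speed; a pose out of reach is approached as far as the arm can. A call is refused whole if a number of a shift passes 6.25 or a number of a turn 0.188, either way. A call with a gripper value outside its range is refused whole. The fingers move at their own pace and stop on an object; "force" is the grip in N (left out, the last holds). Time passes only in rows, so rows that do not move let the fingers close. It gives the time, the measured TCP pose, the force and the opening at its end, in the units of the state.
- sensors.read_state(): the state, without advancing time (a new reading comes with each control period).
- cams.camera(name): name is "scene" or "top" or "wrist"; returns a dict with "img" (384x512x3 uint8, blue, green, red), "z_map" (384x512 float32, m along the optical axis (not along the pixel's ray), 0 where there is no reading), "fovy" (degrees; the focal length in pixels is half the picture's height over the tangent of half this angle, whatever the lens; pixels are square), "cx", "cy" (the principal point, pixels), "T" (4x4, takes a point from camera to world coordinates). Camera axes: x right, y up, looking along -z (the intrinsics and any distortion apply to the point x, -y, -z); pixel columns grow to the right and rows downward; lengths in m; the calibration is good to about 2 mm. A picture is of the moment at which its call begins.
- ticket.hand_in(): hands the job in, once; it reports no verdict.
The state is a dict: "time": time; "q": joint angles; "qd": joint speeds; "tau": joint torques, N m; "position": TCP position; "tool_rot": TCP orientation; "force": force on the tool from outside, world axes, zero at the start; "ft_torque": the same for the moment, N m; "gripper_width": finger opening in m.
Only numpy, scipy, OpenCV 4.12 (cv2) and the standard library are available. Lean on these libraries where they do the work, as an engineer would, in place of code of your own. Each camera call takes 0.05 s, during which the arm holds its last target. There are 200 camera calls.

## Working session

There is one attempt and no reset: what is moved stays moved. The work goes in short steps, Python scripts to look and compute and a tool call to move; the robot and the scene stay as the last step left them, time stands still between calls to the robot, and variables do not carry over. Pictures are saved under pics/ and viewed, about 8 in all and at most 12, crops included, and the job is handed in when it is done.

Besides the shell and the picture viewer there is one more tool, called after ">>>" by a JSON object that holds its "op" and its "data", one argument or row to a line. jog_arm: Moves the arm, as the interface text tells. Its arguments: {"type":"object","properties":{"rows":{"type":"array","items":{"type":"array"}},"force":{"type":"number"}},"required":["rows"]}

```bash
ls; mkdir -p pics; cat > h.py <<'E'
import numpy as np, cv2
from workcell import sensors, cams, ticket
def world(c):
    """per-pixel world points from z_map"""
    H,W=c["z_map"].shape; f=H/2/np.tan(np.radians(c["fovy"])/2)
    v,u=np.mgrid[:H,:W]; z=c["z_map"]
    P=np.stack([(u-c["cx"])/f*z,-(v-c["cy"])/f*z,-z],-1)
    T=np.array(c["T"]); return P@T[:3,:3].T+T[:3,3]
def ray(c,u,v,h):
    f=c["img"].shape[0]/2/np.tan(np.radians(c["fovy"])/2);T=np.array(c["T"])
    d=T[:3,:3]@np.array([(u-c["cx"])/f,-(v-c["cy"])/f,-1]);o=T[:3,3]
    return o+d*(h-o[2])/d[2]
E
python3 - <<'E'
from h import *
import pickle
for n in ["scene","top"]:
    c=cams.camera(n); cv2.imwrite(f"pics/{n}0.png",c["img"]); pickle.dump(c,open(n+"0.pkl","wb"))
    print(n,{k:v for k,v in c.items() if k not in("img","z_map")},(c["z_map"]>0).mean())
print(sensors.read_state())
E
```

```text
pics
scene {'fovy': 47.377158486118574, 'cx': 251.29061303379282, 'cy': 197.48865098440496, 'T': array([[-0.5428529 , -0.56321962,  0.62297222,  1.18995218],
       [ 0.83971349, -0.37624586,  0.39156137,  0.398118  ],
       [ 0.01385567,  0.7356784 ,  0.67718927,  0.92270673],
       [ 0.        ,  0.        ,  0.        ,  1.        ]])} 0.9959920247395834
top {'fovy': 46.600027162531205, 'cx': 259.5613435034723, 'cy': 193.07901976105953, 'T': array([[ 1.03809496e-02,  9.84473176e-01, -1.75227854e-01,
         2.95190940e-01],
       [-9.99943699e-01,  1.06056550e-02,  3.45936325e-04,
        -5.21979138e-02],
       [ 2.19897120e-03,  1.75214398e-01,  9.84527846e-01,
         1.23052216e+00],
       [ 0.00000000e+00,  0.00000000e+00,  0.00000000e+00,
         1.00000000e+00]])} 0.9959208170572916
{'time': 0.1, 'q': array([ 1.24681364,  0.53713405, -0.00439663,  1.53875905,  0.00265646,
        1.06733142, -0.07117842]), 'qd': array([-0.00029665, -0.00345459,  0.00054421, -0.00302941, -0.00075491,
       -0.00037982, -0.00068147]), 'tau': array([ 2.81512243e-03, -5.84569216e+01,  1.05196293e+00, -2.59779936e+01,
        1.26167873e-02,  4.63615681e-03, -1.27331933e-05]), 'position': array([ 0.16550718, -0.62798083,  0.2304788 ]), 'tool_rot': array([ 3.14140208e+00,  1.61676308e-03, -1.31292935e+00]), 'force': array([-0.2619141 , -0.01527479, -0.22796246]), 'ft_torque': array([ 0.00800927, -0.01462428, -0.01018416]), 'gripper_width': 0.08504232749881464}
```

View pics/top0.png

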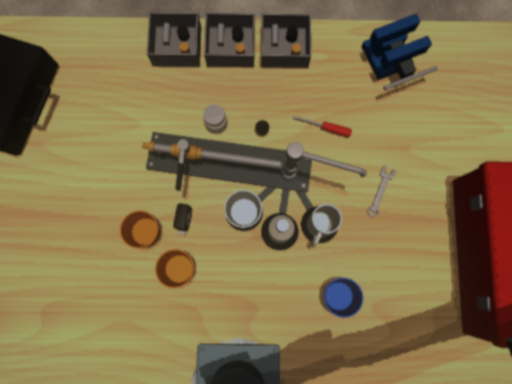

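View pics/scene0.png

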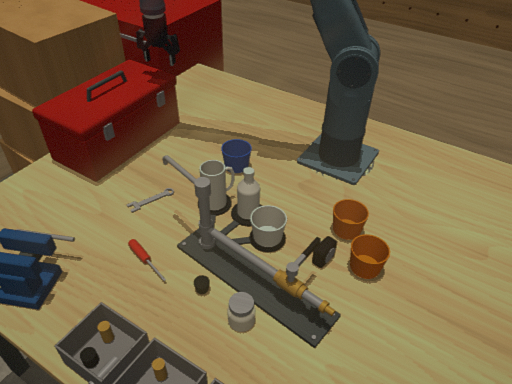

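The top view shows the riser at about (295,152), the spout at (363,173), the tub at (244,210), and the mug and bottle between them. The lever runs from (183,145) to (180,188). Next I'll measure all of these from both cameras.

```bash
python3 - <<'E'
from h import *
import pickle
C={n:pickle.load(open(n+"0.pkl","rb")) for n in("scene","top")}
W={n:world(c) for n,c in C.items()}
f=lambda a:np.round(a,4)
def roi(n,u0,u1,v0,v1,z0,z1):
    p=W[n][v0:v1,u0:u1].reshape(-1,3); return p[(p[:,2]>z0)&(p[:,2]<z1)]
def circ(p):
    A=np.c_[2*p[:,:2],np.ones(len(p))]; s=np.linalg.lstsq(A,(p[:,:2]**2).sum(1),rcond=None)[0]
    return f([s[0],s[1],np.sqrt(s[2]+s[0]**2+s[1]**2)])
for n,r in dict(top=(330,375,145,185),scene=(160,203,150,190)).items():
    p=roi(n,*r,.2,.24); print(n,"arm",len(p),f(p.min(0)),f(p.max(0)))
    m,l=cv2.fitLine(p[:,:2].astype(np.float32),cv2.DIST_HUBER,0,.01,.01).ravel().reshape(2,2); print("dir",m,"pt",l)
for n,r in dict(top=(280,308,138,165),scene=(192,218,172,200)).items():
    p=roi(n,*r,.229,.245); print(n,"riser top",len(p),f(np.median(p,0)),f((p.min(0)+p.max(0))/2),f(np.ptp(p,axis=0)))
for n,r in dict(top=(220,268,185,235),scene=(245,292,200,252)).items():
    p=roi(n,*r,.076,.095); print(n,"tub rim",len(p),f((p.min(0)+p.max(0))/2),f(np.ptp(p,axis=0)),circ(p), f(np.median(p[:,2])))
for n,r in dict(top=(165,205,135,200),scene=(280,330,230,285)).items():
    p=roi(n,*r,.115,.15); print(n,"lever",len(p),f(p.min(0)),f(p.max(0)))
    m,l=cv2.fitLine(p[:,:2].astype(np.float32),cv2.DIST_HUBER,0,.01,.01).ravel().reshape(2,2); print("dir",m,"pt",l)
for nm,(u0,u1,v0,v1),z in [("bottle",(262,300,205,250),.15),("mug",(300,345,200,245),.13),("tape",(170,195,200,235),.05),("pipe",(200,275,140,170),.075)]:
    p=roi("top",u0,u1,v0,v1,z,.2); print(nm,f(p.min(0)),f(p.max(0)))
p=roi("top",205,275,145,172,.078,.1); m,l=cv2.fitLine(p[:,:2].astype(np.float32),cv2.DIST_HUBER,0,.01,.01).ravel().reshape(2,2); print("pipe dir",m,"pt",l)
for n in C:
    d=cv2.convertScaleAbs(C[n]["z_map"],alpha=120)
E
```

```text
top arm 233 [ 0.5214 -0.3013  0.2016] [ 0.5551 -0.2155  0.2268]
dir [0.28055513 0.9598379 ] pt [ 0.53760475 -0.25789842]
scene arm 325 [ 0.5277 -0.2984  0.2   ] [ 0.5954 -0.1172  0.2367]
dir [0.3165796  0.94856596] pt [ 0.5609879  -0.19682787]
top riser top 224 [ 0.5742 -0.1332  0.2345] [ 0.5743 -0.1335  0.2347] [0.0391 0.0373 0.0108]
scene riser top 157 [ 0.5777 -0.1282  0.2343] [ 0.5761 -0.1299  0.2329] [0.0379 0.0418 0.0078]
top tub rim 205 [ 0.4586 -0.0086  0.0832] [0.0976 0.0966 0.0139] [ 0.4583 -0.009   0.0472] 0.0818
scene tub rim 268 [ 0.5015 -0.0261  0.0819] [0.185  0.1405 0.0116] [ 0.4795 -0.0211  0.0614] 0.081
top lever 349 [0.4957 0.1301 0.1189] [0.6254 0.1592 0.145 ]
dir [ 0.9966689  -0.08155432] pt [0.5664981  0.14654733]
scene lever 400 [0.4968 0.1338 0.1194] [0.6274 0.1632 0.1441]
dir [ 0.99568856 -0.09275955] pt [0.582772   0.15237275]
bottle [ 0.3916 -0.1215  0.1525] [ 0.4196 -0.0928  0.1723]
mug [ 0.3914 -0.2534  0.1302] [ 0.4636 -0.1809  0.148 ]
tape [0.4036 0.1346 0.0501] [0.4733 0.1755 0.0662]
pipe [ 0.5699 -0.09    0.075 ] [0.6198 0.1072 0.0934]
pipe dir [0.13596663 0.9907134 ] pt [0.591342   0.00171005]
```

```bash
python3 - <<'E'
from h import *
import pickle
C={n:pickle.load(open(n+"0.pkl","rb")) for n in("scene","top")}
W={n:world(c) for n,c in C.items()}
f=lambda a:np.round(a,3)
p=W["scene"][70:185,35:180].reshape(-1,3); h=cv2.cvtColor(C["scene"]["img"],cv2.COLOR_BGR2HSV)[70:185,35:180].reshape(-1,3)
m=((h[:,0]<8)|(h[:,0]>172))&(h[:,1]>150)&(p[:,0]<1)&(p[:,1]>-.85)
print("toolbox",f(np.percentile(p[m],[1,50,99],axis=0)))
# rim of tub: 2 views, ellipse of white mask on ray plane 0.083
for n,(u0,u1,v0,v1) in dict(top=(222,266,187,233),scene=(247,290,203,252)).items():
    z=W[n][v0:v1,u0:u1]; k=((z[...,2]>.078)&(z[...,2]<.09)).astype(np.uint8)
    if n=="scene": k&=(z[...,0]<.52).astype(np.uint8)
    c=max(cv2.findContours(k,cv2.RETR_EXTERNAL,cv2.CHAIN_APPROX_NONE)[0],key=len).reshape(-1,2)+[u0,v0]
    q=np.array([ray(C[n],u,v,.083)[:2] for u,v in c],np.float32); print(n,len(q),cv2.minEnclosingCircle(q),cv2.fitEllipse(q)[:2])
E
```

```text
toolbox [[ 0.158 -0.8    0.022]
 [ 0.448 -0.636  0.192]
 [ 0.564 -0.58   0.203]]
top 187 ((0.4584035277366638, -0.009139631874859333), 0.049638621509075165) ((0.4583657681941986, -0.009074434638023376), (0.09473705291748047, 0.09493213891983032))
scene 90 ((0.4606047570705414, -0.004797264467924833), 0.05147462338209152) ((0.460288405418396, -0.004831190686672926), (0.09665750712156296, 0.09964574873447418))
```

>>> {"op": "jog_arm", "data": {
  "rows": [
    [-1,[0,0,-4],[0,0,0]],
    [-1,[0,0,-4],[0,0,0]],
    [-1,[0,0,-4],[0,0,0]],
    [-1,[0,0,-4],[0,0,0]]
  ]
}}

```text
time: 0.6
position: [0.1656, -0.6282, 0.3921]
tool_rot: [3.141, 0.001, -1.313]
force: [-0.3, -0.7, 0.8]
gripper_width: 0.0125
```

>>> {"op": "jog_arm", "data": {
  "rows": [
    [-1,[-2.1,-4.15,0],[0,0,0]],
    [-1,[-2.1,-4.15,0],[0,0,0]],
    [-1,[-2.1,-4.15,0],[0,0,0]],
    [-1,[-2.1,-4.15,0],[0,0,0]],
    [-1,[-2.1,-4.15,0],[0,0,0]],
    [-1,[-2.1,-4.15,0],[0,0,0]],
    [-1,[-2.1,-4.15,0],[0,0,0]],
    [-1,[-2.1,-4.15,0],[0,0,0]],
    [-1,[-2.1,-4.15,0],[0,0,0]],
    [-1,[-2.1,-4.15,0],[0,0,0]],
    [-1,[-2.1,-4.15,0],[0,0,0]],
    [-1,[-2.1,-4.15,0],[0,0,0]],
    [-1,[0,0,0],[0,0,-0.186]],
    [-1,[0,0,0],[0,0,-0.186]],
    [-1,[0,0,0],[0,0,-0.186]],
    [-1,[0,0,0],[0,0,-0.186]],
    [-1,[0,0,0],[0,0,-0.186]],
    [-1,[0,0,0],[0,0,-0.186]],
    [-1,[0,0,0],[0,0,-0.186]]
  ]
}}

```text
time: 2.98
position: [0.5827, -0.2578, 0.3907]
tool_rot: [-3.141, 0.001, -0.005]
force: [-0.1, 0.5, 1.7]
gripper_width: -0.0
```

>>> {"op": "jog_arm", "data": {
  "rows": [
    [-1,[0,0,0],[0,0,-0.186]],
    [-1,[0,0,0],[0,0,-0.186]],
    [-1,[0,0,0],[0,0,-0.186]],
    [-1,[0,0,0],[0,0,-0.186]],
    [-1,[0,0,0],[0,0,-0.186]],
    [-1,[0,0,0],[0,0,-0.186]],
    [-1,[0,0,0],[0,0,-0.186]],
    [-1,[0,0,0],[0,0,0]],
    [-1,[0,0,0],[0,0,0]]
  ]
}}

```text
time: 4.1
position: [0.5829, -0.2579, 0.391]
tool_rot: [-3.141, 0.0, 1.287]
force: [0.6, 0.7, 0.2]
gripper_width: -0.0006
```

>>> {"op": "jog_arm", "data": {
  "rows": [
    [-1,[0,0,4],[0,0,0]],
    [-1,[0,0,4],[0,0,0]],
    [-1,[0,0,4],[0,0,0]],
    [-1,[0,0,4],[0,0,0]],
    [-1,[0,0,2],[0,0,0]],
    [-1,[0,0,1.5],[0,0,0]],
    [-1,[0,0,0],[0,0,0]],
    [-1,[0,-1,0],[0,0,0]],
    [-1,[0,-1,0],[0,0,0]],
    [-1,[0,-0.5,0],[0,0,0]],
    [-1,[0,-0.5,0],[0,0,0]],
    [-1,[0,0,0],[0,0,0]]
  ]
}}

```text
time: 5.6
position: [0.554, -0.2497, 0.1966]
tool_rot: [3.141, 0.0, 1.291]
force: [0.4, 0.2, 0.1]
gripper_width: -0.0001
```

```bash
python3 - <<'E'
from h import *
c=cams.camera("scene"); cv2.imwrite("pics/s1.png",cv2.resize(c["img"][100:300,100:330],None,fx=2.5,fy=2.5)); print(sensors.read_state()["force"],sensors.read_state()["position"])
E
```

```text
[ 0.60545254 -0.29911793  0.24922925] [ 0.55398404 -0.24962398  0.19637812]
```

View pics/s1.png

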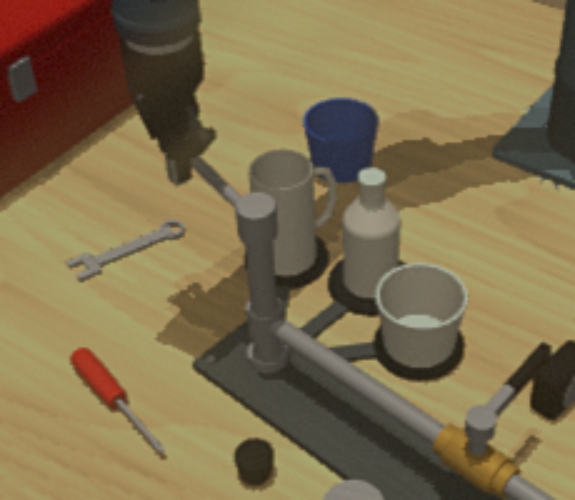

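The fingers at (180,160) are on the far side of the spout tube, just touching it or nearly so. I'll start the sweep.

>>> {"op": "jog_arm", "data": {
  "rows": [
    [-1,[-0.12,-1.2,0],[0,0,0.1]],
    [-1,[-0.12,-1.2,0],[0,0,0.1]],
    [-1,[-0.12,-1.2,0],[0,0,0.1]],
    [-1,[-0.12,-1.2,0],[0,0,0.1]],
    [-1,[-0.12,-1.2,0],[0,0,0.1]],
    [-1,[-0.12,-1.2,0],[0,0,0.1]],
    [-1,[-0.12,-1.2,0],[0,0,0.1]],
    [-1,[-0.12,-1.2,0],[0,0,0.1]],
    [-1,[0,0,0],[0,0,0]]
  ]
}}

```text
time: 6.78
position: [0.4729, -0.2014, 0.1964]
tool_rot: [-3.141, 0.001, 0.493]
force: [-0.6, -0.2, -0.1]
gripper_width: -0.0003
```

```bash
cat > m.py <<'E'
from h import *
import sys
f=lambda a:np.round(a,4)
def meas(pr=1):
    """arm direction from points in 0.205..0.222 band, 40-175 mm about pivot, both cams (each with own pivot)"""
    for n,pv in dict(top=(.5743,-.1333),scene=(.5765,-.129)).items():
        c=cams.camera(n); w=world(c).reshape(-1,3); cv2.imwrite(f"pics/{n}_{sys.argv[1]}.png",c["img"])
        d=w[:,:2]-pv; r=np.hypot(*d.T); g=c["img"].reshape(-1,3).astype(int)
        a=np.degrees(np.arctan2(d[:,1],d[:,0]))
        k=(w[:,2]>.208)&(w[:,2]<.226)&(r>.03)&(r<.10)
        if k.sum(): print(n,k.sum(),"arm deg (30-100mm)",f(np.median(a[k])%360),f(np.percentile(a[k]%360,[5,95])))
        k=(w[:,2]>.19)&(w[:,2]<.226)&(r>.15)&(r<.19); print("  end",k.sum(),f(np.median(w[k],0)) if k.sum() else "")
    s=sensors.read_state(); p=s["position"]-np.array([.5754,-.1315,0]); print(s["time"],f(s["position"]),f(s["tool_rot"]),f(s["force"]),"finger r",f(np.hypot(*p[:2])),"deg",f(np.degrees(np.arctan2(p[1],p[0]))%360))
meas()
E
python3 m.py a
```

```text
top 178 arm deg (30-100mm) 204.0351 [198.3232 210.8025]
  end 73 [ 0.4259 -0.2017  0.2157]
scene 87 arm deg (30-100mm) 203.7655 [198.1884 210.3121]
  end 27 [ 0.4303 -0.1961  0.2182]
6.875 [ 0.4731 -0.2022  0.1962] [-3.1413e+00  5.0000e-04  4.9320e-01] [ 0.2285 -0.5843  0.1284] finger r 0.1244 deg 214.6387
```

>>> {"op": "jog_arm", "data": {
  "rows": [
    [-1,[-0.12,-1.2,0],[0,0,0.1]],
    [-1,[-0.12,-1.2,0],[0,0,0.1]],
    [-1,[-0.12,-1.2,0],[0,0,0.1]],
    [-1,[-0.12,-1.2,0],[0,0,0.1]],
    [-1,[-0.12,-1.2,0],[0,0,0.1]],
    [-1,[-0.12,-1.2,0],[0,0,0.1]],
    [-1,[-0.12,-1.2,0],[0,0,0.1]],
    [-1,[-0.12,-1.2,0],[0,0,0.1]],
    [-1,[-0.12,-1.2,0],[0,0,0.1]],
    [-1,[-0.06,-0.6,0],[0,0,0.05]],
    [-1,[-0.06,-0.6,0],[0,0,0.05]],
    [-1,[0,0,0],[0,0,0]]
  ]
}}

```text
time: 8.38
position: [0.4574, -0.0876, 0.1961]
tool_rot: [3.142, 0.0, -0.507]
force: [-0.5, 0.5, -0.5]
gripper_width: 0.0001
```

```bash
python3 m.py b
```

```text
end 9 [ 0.4233 -0.0449  0.2083]
scene 150 arm deg (30-100mm) 148.6381 [143.3468 154.5423]
  end 62 [ 0.4336 -0.047   0.2121]
8.475 [ 0.4572 -0.0878  0.1961] [ 3.1415e+00  5.0000e-04 -5.0740e-01] [ 0.1407 -0.5216  0.0478] finger r 0.126 deg 159.7308
```

>>> {"op": "jog_arm", "data": {
  "rows": [
    [-1,[-0.07,-0.72,0],[0,0,0.06]],
    [-1,[-0.07,-0.72,0],[0,0,0.06]],
    [-1,[-0.05,-0.48,0],[0,0,0.04]],
    [-1,[-0.05,-0.48,0],[0,0,0.04]],
    [-1,[-0.03,-0.24,0],[0,0,0.02]],
    [-1,[0,0,0],[0,0,0]]
  ]
}}

```text
time: 9.22
position: [0.4695, -0.0644, 0.1961]
tool_rot: [3.141, 0.0, -0.728]
force: [0.6, -0.8, -0.5]
gripper_width: 0.0
```

```bash
python3 m.py c
```

```text
end 0 
scene 159 arm deg (30-100mm) 137.0948 [131.6345 143.3967]
  end 73 [ 0.453  -0.019   0.2115]
9.325 [ 0.4696 -0.0645  0.1962] [ 3.1416  0.     -0.7284] [-0.3966 -0.4627 -0.4097] finger r 0.1252 deg 147.6472
```

>>> {"op": "jog_arm", "data": {
  "rows": [
    [-1,[-0.03,-0.3,0],[0,0,0.025]],
    [-1,[-0.03,-0.24,0],[0,0,0.02]],
    [-1,[-0.02,-0.12,0],[0,0,0.01]],
    [-1,[0,0,0],[0,0,0]]
  ]
}}

```text
time: 9.82
position: [0.4738, -0.0587, 0.1963]
tool_rot: [-3.141, -0.0, -0.784]
force: [-0.6, 0.0, 0.1]
gripper_width: -0.0001
```

```bash
python3 m.py d
```

```text
end 0 
scene 159 arm deg (30-100mm) 133.5205 [128.2052 139.351 ]
  end 75 [ 0.4593 -0.0113  0.211 ]
9.925 [ 0.4739 -0.0588  0.1964] [-3.1412e+00 -4.0000e-04 -7.8370e-01] [-0.5636 -0.5523  0.1597] finger r 0.1249 deg 144.402
```

>>> {"op": "jog_arm", "data": {
  "rows": [
    [-1,[0,1,0],[0,0,0]],
    [-1,[0,2,0],[0,0,0]],
    [-1,[0,0,-5],[0,0,0]],
    [-1,[0,0,-5],[0,0,0]],
    [-1,[0,0,-5],[0,0,0]],
    [-1,[0,0,0],[0,0,-0.166]],
    [-1,[0,0,0],[0,0,-0.166]],
    [-1,[0,0,0],[0,0,-0.166]],
    [-1,[0,0,0],[0,0,-0.166]],
    [-1,[0.6,-4.2,0],[0,0,0]],
    [-1,[0.6,-4.2,0],[0,0,0]],
    [-1,[0.6,-4.2,0],[0,0,0]],
    [-1,[0.6,-4.2,0],[0,0,0]],
    [-1,[0.7,-4.2,0],[0,0,0]],
    [-1,[0.7,-4.2,0],[0,0,0]],
    [-1,[0.8,-4,0],[0,0,0]],
    [-1,[0,0,0],[0,0,0]]
  ]
}}

```text
time: 12.05
position: [0.5327, 0.2073, 0.3461]
tool_rot: [-3.139, 0.001, -0.115]
force: [0.3, -0.4, 0.2]
gripper_width: -0.0
```

```bash
python3 m.py e; python3 -c "
import cv2;a=cv2.imread('pics/top_e.png')[110:270,130:390];cv2.imwrite('pics/te.png',cv2.resize(a,None,fx=3,fy=3))"
```

```text
top 187 arm deg (30-100mm) 135.9704 [128.3399 142.6303]
  end 76 [ 0.4567 -0.0193  0.216 ]
scene 160 arm deg (30-100mm) 133.7564 [127.5788 139.7271]
  end 75 [ 0.4597 -0.0128  0.2114]
12.15 [0.533  0.2036 0.346 ] [ 3.1411e+00  2.0000e-04 -1.1990e-01] [-1.0344 -0.494  -0.5225] finger r 0.3377 deg 97.213
```

View pics/te.png

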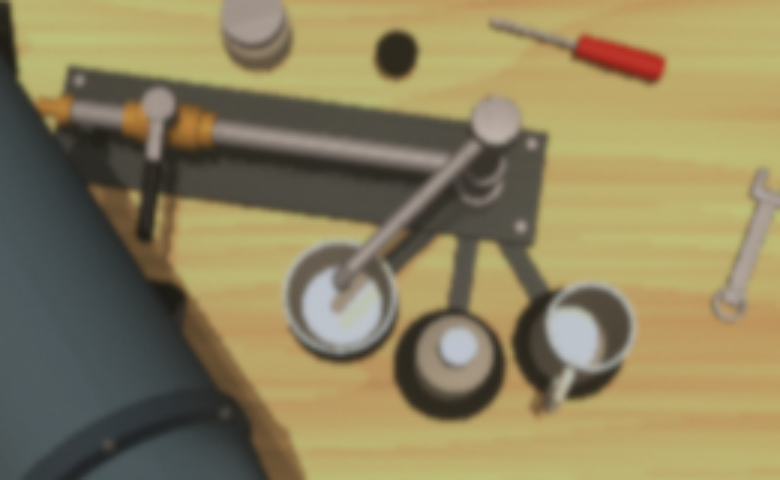

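The spout is over the tub, at about (343,280) in the crop, with the tub's mouth centred near (341,295) but lower down. The two cameras disagree by 2°, so I'll measure how far the tub centre lies from the arm's line in each view.

```bash
cat > n.py <<'E'
from h import *
for n,pv,tub in [("top",(.5743,-.1333),(.4584,-.0091)),("scene",(.5765,-.129),(.4604,-.0048))]:
    pv,tub=np.array(pv),np.array(tub); res=[]
    c=cams.camera(n); H,W=c["z_map"].shape; w=world(c); 
    d=w[...,:2]-pv; r=np.hypot(d[...,0],d[...,1]); a=np.degrees(np.arctan2(d[...,1],d[...,0]))%360
    k=(w[...,2]>.203)&(w[...,2]<.228)&(r>.03)&(r<.158)&(abs(a-133)<25)
    # pixel-mask centreline: project mask pixels on plane z=.215 by rays (silhouette centre = tube axis)
    v,u=np.nonzero(k); q=np.array([ray(c,x,y,.215)[:2] for x,y in zip(u,v)],np.float32)
    l=cv2.fitLine(q,cv2.DIST_L2,0,.01,.01).ravel(); m=l[:2]*np.sign((tub-pv)@l[:2])
    s=lambda p:float(m[0]*(p[1]-l[3])-m[1]*(p[0]-l[2]))
    print(n,len(q),"dir",np.round(np.degrees(np.arctan2(m[1],m[0])),2),"pivot left of line mm",round(1e3*s(pv),1),"tub left of line mm",round(1e3*s(tub),1))
    # whole spout (down-tube) points
    k=(w[...,2]>.18)&(w[...,2]<.206)&(r>.15)&(r<.19)&(abs(a-133)<25)
    print("  spout pts",k.sum(),np.round(w[k].mean(0),4) if k.sum() else "")
E
python3 n.py
```

```text
top 345 dir 135.98 pivot left of line mm 0.7 tub left of line mm -8.0
  spout pts 7 [ 0.4476 -0.0155  0.1975]
scene 285 dir 136.23 pivot left of line mm -1.2 tub left of line mm -10.6
  spout pts 30 [ 0.4568 -0.0091  0.1977]
```

Both views now agree: the arm points at 136.1° and the tub needs about 133.0°, which leaves the spout about 9 mm short. That also fits the pad's half width. I'll go back and push it another 3°.

>>> {"op": "jog_arm", "data": {
  "rows": [
    [-1,[-0.6,4.1,0],[0,0,0]],
    [-1,[-0.6,4.1,0],[0,0,0]],
    [-1,[-0.6,4.1,0],[0,0,0]],
    [-1,[-0.6,4.1,0],[0,0,0]],
    [-1,[-0.6,4.1,0],[0,0,0]],
    [-1,[-0.6,4,0],[0,0,0]],
    [-1,[-0.7,4,0],[0,0,0]],
    [-1,[0,0,0],[0,0,0.175]],
    [-1,[0,0,0],[0,0,0.175]],
    [-1,[0,0,0],[0,0,0.175]],
    [-1,[0,0,0],[0,0,0.175]],
    [-1,[0,0,0],[0,0,0]],
    [-1,[0,0,5],[0,0,0]],
    [-1,[0,0,5],[0,0,0]],
    [-1,[0,0,5],[0,0,0]],
    [-1,[0,0,0],[0,0,0]],
    [-1,[0,0,0],[0,0,0]]
  ]
}}

```text
time: 14.38
position: [0.4573, -0.0739, 0.198]
tool_rot: [-3.14, -0.002, -0.819]
force: [0.2, 0.0, 0.6]
gripper_width: 0.0001
```

```bash
python3 - <<'E'
from h import *
s=sensors.read_state(); y=s["tool_rot"][2]; d=np.array([.4777,-.0532])-s["position"][:2]
print(s["position"],s["tool_rot"],"tool dx,dy cm",100*d@[np.cos(y),np.sin(y)],100*d@[np.sin(y),-np.cos(y)])
E
```

```text
[ 0.45732935 -0.07386301  0.19802223] [-3.14016142e+00 -1.78256031e-03 -8.18818961e-01] tool dx,dy cm -0.11761461690708798 -2.8992072032308185
```

Next I'll push in gently, back off, lift and check.

>>> {"op": "jog_arm", "data": {
  "rows": [
    [-1,[0,-1.2,0],[0,0,0]],
    [-1,[0,-0.7,0],[0,0,0]],
    [-1,[0,-0.4,0],[0,0,0]],
    [-1,[0,-0.3,0],[0,0,0]],
    [-1,[0,-0.2,0],[0,0,0]],
    [-1,[0,-0.1,0],[0,0,0]],
    [-1,[0,0,0],[0,0,0]],
    [-1,[0,0,0],[0,0,0]],
    [-1,[0,1,0],[0,0,0]],
    [-1,[0,2,0],[0,0,0]],
    [-1,[0,0,0],[0,0,0]]
  ]
}}

```text
time: 15.75
position: [0.4545, -0.0756, 0.1962]
tool_rot: [3.141, -0.0, -0.822]
force: [-0.4, 0.4, -0.1]
gripper_width: 0.0001
```

```bash
python3 n.py
```

```text
top 22 dir -158.26 pivot left of line mm 143.6 tub left of line mm -14.7
  spout pts 6 [ 0.4535 -0.0083  0.2019]
scene 372 dir 145.33 pivot left of line mm 10.7 tub left of line mm -25.4
  spout pts 25 [ 0.463  -0.0032  0.1974]
```

>>> {"op": "jog_arm", "data": {
  "rows": [
    [-1,[0,0,-5],[0,0,0]],
    [-1,[0,0,-5],[0,0,0]],
    [-1,[0,0,-5],[0,0,0]],
    [-1,[0,0,0],[0,0,-0.175]],
    [-1,[0,0,0],[0,0,-0.175]],
    [-1,[0,0,0],[0,0,-0.175]],
    [-1,[0,0,0],[0,0,-0.175]],
    [-1,[0.6,-4.1,0],[0,0,0]],
    [-1,[0.6,-4.1,0],[0,0,0]],
    [-1,[0.6,-4.1,0],[0,0,0]],
    [-1,[0.6,-4.1,0],[0,0,0]],
    [-1,[0.7,-4.1,0],[0,0,0]],
    [-1,[0.7,-4.1,0],[0,0,0]],
    [-1,[0.7,-4,0],[0,0,0]],
    [-1,[0,0,0],[0,0,0]],
    [-1,[0,0,0],[0,0,0]]
  ]
}}

```text
time: 17.85
position: [0.5344, 0.2042, 0.3461]
tool_rot: [3.141, 0.0, -0.12]
force: [-0.1, -0.2, 0.2]
gripper_width: -0.0005
```

```bash
python3 n.py; python3 - <<'E'
from h import *
s=sensors.read_state(); print(s["position"],s["tool_rot"],s["time"],s["q"].round(2))
c=cams.camera("scene"); cv2.imwrite("pics/s2.png",cv2.resize(c["img"][130:330,170:370],None,fx=3,fy=3))
w=world(c)
# lever pivot & tub re-check via top rays
for n in("top","scene"):
    c=cams.camera(n); w=world(c); k=(w[...,2]>.119)&(w[...,2]<.155)&(abs(w[...,0]-.56)<.085)&(abs(w[...,1]-.148)<.03)
    p=w[k]; print(n,k.sum(),p.min(0).round(4),p.max(0).round(4))
    for a in np.arange(.49,.64,.01):
        z=p[(p[:,0]>=a)&(p[:,0]<a+.01)]
        if len(z): print(round(a,2),z[:,1].min().round(4),z[:,1].max().round(4),z[:,2].max().round(3),end="; ")
    print()
E
```

```text
top 327 dir 133.01 pivot left of line mm 0.4 tub left of line mm 0.5
  spout pts 4 [ 0.4537 -0.0095  0.2021]
scene 287 dir 133.19 pivot left of line mm -1.8 tub left of line mm -2.1
  spout pts 25 [ 0.4631 -0.0031  0.1976]
[0.5345752  0.2031729  0.34624101] [ 3.14089050e+00 -1.54242986e-04 -1.21521267e-01] 17.95 [ 0.02  0.36 -0.61  1.58  0.22  1.27 -0.75]
top 349 [0.4957 0.13   0.1193] [0.6247 0.1591 0.1448]
0.49 0.1466 0.1585 0.143; 0.5 0.1459 0.1588 0.141; 0.51 0.1455 0.1564 0.144; 0.52 0.1447 0.1576 0.145; 0.53 0.1441 0.1558 0.141; 0.54 0.1428 0.1556 0.142; 0.55 0.1421 0.1532 0.141; 0.56 0.1414 0.1538 0.142; 0.57 0.141 0.1521 0.142; 0.58 0.1396 0.1523 0.141; 0.59 0.1368 0.1503 0.144; 0.6 0.1305 0.1572 0.143; 0.61 0.13 0.1591 0.145; 0.62 0.1358 0.1532 0.141; 
scene 401 [0.4963 0.134  0.1192] [0.6266 0.1627 0.1427]
0.49 0.1532 0.1627 0.14; 0.5 0.1499 0.1625 0.141; 0.51 0.1499 0.1619 0.14; 0.52 0.1498 0.161 0.143; 0.53 0.1486 0.1606 0.14; 0.54 0.1466 0.1593 0.14; 0.55 0.147 0.1593 0.142; 0.56 0.1466 0.1577 0.14; 0.57 0.1442 0.1571 0.142; 0.58 0.1457 0.1565 0.143; 0.59 0.1419 0.1553 0.142; 0.6 0.1345 0.161 0.142; 0.61 0.134 0.1616 0.142; 0.62 0.1367 0.1593 0.143;
```

View pics/s2.png

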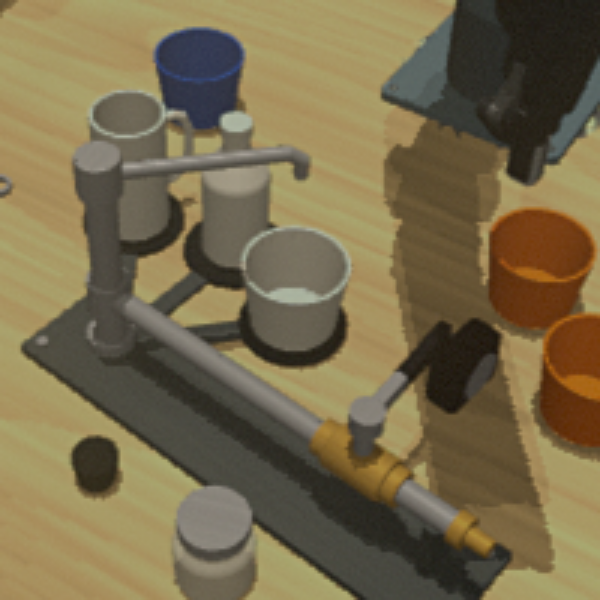

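The spout now stands over the tub: the arm points at 133.0–133.2°, and the tub centre is within 2 mm of the arm's line in both views. Now the lever: descend on its +y side, touch it, and sweep.

>>> {"op": "jog_arm", "data": {
  "rows": [
    [-1,[0,0,5],[0,0,0]],
    [-1,[0,0,5],[0,0,0]],
    [-1,[0,0,5],[0,0,0]],
    [-1,[0,0,5],[0,0,0]],
    [-1,[0,0,2.3],[0,0,0]],
    [-1,[0,0,1],[0,0,0]],
    [-1,[0,0,0],[0,0,0]],
    [-1,[0,1.5,0],[0,0,0]],
    [-1,[0,1,0],[0,0,0]],
    [-1,[0,0.7,0],[0,0,0]],
    [-1,[0,0,0],[0,0,0]]
  ]
}}

```text
time: 19.48
position: [0.5307, 0.1716, 0.1135]
tool_rot: [3.141, -0.0, -0.121]
force: [0.6, -0.3, -0.7]
gripper_width: 0.0
```

>>> {"op": "jog_arm", "data": {
  "rows": [
    [-1,[-0.13,0.86,0],[0,0,-0.1]],
    [-1,[-0.13,0.86,0],[0,0,-0.1]],
    [-1,[-0.13,0.86,0],[0,0,-0.1]],
    [-1,[-0.13,0.86,0],[0,0,-0.1]],
    [-1,[-0.13,0.86,0],[0,0,-0.1]],
    [-1,[-0.13,0.86,0],[0,0,-0.1]],
    [-1,[-0.13,0.86,0],[0,0,-0.1]],
    [-1,[-0.13,0.86,0],[0,0,-0.1]],
    [-1,[0,0,0],[0,0,0]]
  ]
}}

```text
time: 20.6
position: [0.5363, 0.105, 0.1133]
tool_rot: [-3.141, -0.001, 0.679]
force: [-0.4, 0.7, 0.4]
gripper_width: 0.0001
```

```bash
cat > l.py <<'E'
from h import *
s=sensors.read_state(); p=s["position"]; pv=np.array([.612,.1465])
d=p[:2]-pv; print(s["time"],p.round(4),s["tool_rot"].round(3),s["force"].round(1),"finger r",np.hypot(*d).round(4),"deg",np.degrees(np.arctan2(d[1],d[0])).round(1)%360)
for n,o in(("top",(-.001,-.002)),("scene",(.001,.003))):
    c=cams.camera(n); w=world(c); e=w[...,:2]-pv-o; r=np.hypot(e[...,0],e[...,1]); a=np.degrees(np.arctan2(e[...,1],e[...,0]))%360
    k=(w[...,2]>.134)&(w[...,2]<.146)&(r>.025)&(r<.118)&(a>150)&(a<290)
    v,u=np.nonzero(k)
    if len(u)>20:
        q=np.array([ray(c,x,y,.139)[:2] for x,y in zip(u,v)],np.float32); l=cv2.fitLine(q,cv2.DIST_L2,0,.01,.01).ravel(); print(n,len(u),"lever line deg",np.degrees(np.arctan2(l[1],l[0])).round(1)%180+180,"median polar",np.median(a[k]).round(1),"rmax",r[k].max().round(3))
E
python3 l.py
```

```text
20.6 [0.5363 0.105  0.1133] [-3.141e+00 -1.000e-03  6.790e-01] [-0.4  0.7  0.4] finger r 0.0864 deg 208.7
scene 169 lever line deg 219.3 median polar 220.7 rmax 0.117
```

>>> {"op": "jog_arm", "data": {
  "rows": [
    [-1,[-0.13,0.86,0],[0,0,-0.1]],
    [-1,[-0.13,0.86,0],[0,0,-0.1]],
    [-1,[-0.13,0.86,0],[0,0,-0.1]],
    [-1,[-0.13,0.86,0],[0,0,-0.1]],
    [-1,[-0.13,0.86,0],[0,0,-0.1]],
    [-1,[-0.13,0.86,0],[0,0,-0.1]],
    [-1,[-0.06,0.43,0],[0,0,-0.05]],
    [-1,[0,0,0],[0,0,0]]
  ]
}}

```text
time: 21.7
position: [0.576, 0.067, 0.1132]
tool_rot: [-3.141, -0.0, 1.329]
force: [0.3, -0.0, 0.2]
gripper_width: -0.0001
```

```bash
python3 l.py
```

```text
21.7 [0.576  0.067  0.1132] [-3.141 -0.     1.329] [ 0.3 -0.   0.2] finger r 0.0872 deg 245.6
scene 210 lever line deg 255.0 median polar 256.8 rmax 0.117
```

>>> {"op": "jog_arm", "data": {
  "rows": [
    [-1,[0,0.3,0],[0,0,-0.03]],
    [-1,[0,0.2,0],[0,0,-0.02]],
    [-1,[0,0,0],[0,0,0]]
  ]
}}

```text
time: 22.18
position: [0.581, 0.0653, 0.1131]
tool_rot: [-3.141, 0.0, 1.38]
force: [-0.9, -0.7, -0.2]
gripper_width: 0.0003
```

>>> {"op": "jog_arm", "data": {
  "rows": [
    [-1,[0,0.15,0],[0,0,0]],
    [-1,[0,0,0],[0,0,0]]
  ]
}}

```text
time: 22.42
position: [0.5824, 0.065, 0.1131]
tool_rot: [-3.141, 0.0, 1.38]
force: [-1.3, -0.6, -0.8]
gripper_width: 0.0002
```

```bash
python3 l.py
```

```text
22.425 [0.5824 0.065  0.1131] [-3.141  0.     1.38 ] [-1.3 -0.6 -0.8] finger r 0.0867 deg 250.0
scene 212 lever line deg 259.3 median polar 261.1 rmax 0.118
```

Not at the stop yet. I'll keep nudging until the force rises.

>>> {"op": "jog_arm", "data": {
  "rows": [
    [-1,[0,0.15,0],[0,0,0]],
    [-1,[0,0.1,0],[0,0,0]],
    [-1,[0,0,0],[0,0,0]]
  ]
}}

```text
time: 22.9
position: [0.5839, 0.0648, 0.1131]
tool_rot: [-3.14, 0.001, 1.38]
force: [-5.0, -0.8, 1.9]
gripper_width: 0.0003
```

>>> {"op": "jog_arm", "data": {
  "rows": [
    [-1,[0,0.15,0],[0,0,0]],
    [-1,[0,0,0],[0,0,0]]
  ]
}}

```text
time: 23.15
position: [0.584, 0.0648, 0.113]
tool_rot: [-3.137, 0.002, 1.381]
force: [-9.5, -1.1, 6.1]
gripper_width: -0.0003
```

```bash
python3 l.py
```

```text
23.15 [0.584  0.0648 0.113 ] [-3.137e+00  2.000e-03  1.381e+00] [-9.5 -1.1  6.1] finger r 0.0864 deg 251.1
scene 222 lever line deg 260.6 median polar 262.3 rmax 0.118
```

The force rises to 9.5 N with no further motion, so the lever is at its stop. I'll back off, lift, and check everything.

>>> {"op": "jog_arm", "data": {
  "rows": [
    [-1,[0,-1,0],[0,0,0]],
    [-1,[0,-3,0],[0,0,0]],
    [-1,[0,0,-5],[0,0,0]],
    [-1,[0,0,-5],[0,0,0]],
    [-1,[0,0,-5],[0,0,0]],
    [-1,[0,0,-5],[0,0,0]],
    [-1,[-4,0,0],[0,0,0]],
    [-1,[-5,0,0],[0,0,0]],
    [-1,[5,0,0],[0,0,0]],
    [-1,[5,0,0],[0,0,0]],
    [-1,[5,0,0],[0,0,0]],
    [-1,[5,0,0],[0,0,0]],
    [-1,[5,0,0],[0,0,0]],
    [-1,[5,0,0],[0,0,0]],
    [-1,[0,0,0],[0,0,0]],
    [-1,[0,0,0],[0,0,0]]
  ]
}}

```text
time: 25.25
position: [0.5872, 0.2782, 0.3133]
tool_rot: [3.141, -0.0, 1.38]
force: [0.5, -1.2, 0.8]
gripper_width: -0.0002
```

```bash
python3 n.py; python3 l.py; python3 - <<'E'
from h import *
a=cams.camera("scene")["img"];b=cams.camera("top")["img"]
cv2.imwrite("pics/fin.png",np.hstack([cv2.resize(a[130:330,120:330],(400,380)),cv2.resize(b[100:280,120:310],(400,380))]))
E
```

```text
top 298 dir 133.06 pivot left of line mm 0.5 tub left of line mm 0.4
  spout pts 0 
scene 289 dir 133.31 pivot left of line mm -1.6 tub left of line mm -2.3
  spout pts 26 [ 0.4632 -0.0029  0.1982]
25.35 [0.5876 0.2767 0.3133] [3.141e+00 1.000e-03 1.378e+00] [0.9 0.2 0.5] finger r 0.1325 deg 100.6
top 166 lever line deg 261.9 median polar 262.4 rmax 0.115
scene 185 lever line deg 262.5 median polar 263.0 rmax 0.117
```

View pics/fin.png

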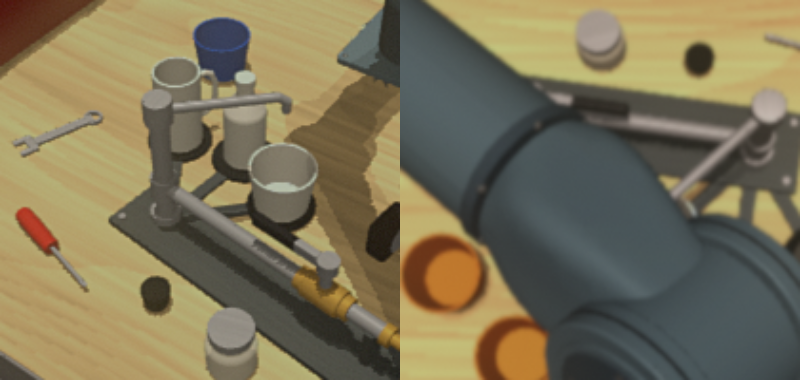

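The lever lies along the pipe at 262°, the same as the pipe. The spout is still over the tub, and the robot touches nothing.

```bash
python3 -c "
from h import *
print(ticket.hand_in())"
```

```text
the job is handed in; nothing more can be done
None
```

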